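# Tare the kitchen scale and weigh the peppers

## Task

While the kitchen scale is still locked, move the tin that was left in its tray onto the round board; then swing the red lever to unlock the beam, let the needle settle, and turn the knob until its white zero mark points exactly at the red needle. Next put every pepper on the counter into the tray, let go and give the scale a couple of seconds to come to rest, and finally swing the lever back all the way to lock the beam, leaving the tin on the board, the peppers in the tray, the knob as you set it, and the mug, jar and spoon alone.

Things in the scene. Friction and masses are not known exactly. Their poses are not given: they have to be found in the camera images.
- scale: the kitchen beam scale, cream, fixed to the counter. Origin: on the counter. Own frame: x away from the robot at yaw 0, y to the left, z up. Foot plate 240 x 420 mm (x -140 to 100, y -250 to 170), 20 mm high; dial housing x -60 to 100, y 2 to 168 mm, top at 70 mm, with a white dial of radius 75 mm centred at (20, 85) mm; pan 150 mm square, its centre at (0, -140) mm, its top at 82 mm
- pan_mid (a point): centre of the pan's upper face (it moves with the beam)
- beam (a joint): the hinged beam that carries the pan, rad: 0 = lifted and locked, grows as the pan sinks under load against a spring (28 N m/rad; stop at 0.075). Its hinge lies along the scale's x, 160 mm to the left of the pan's centre, so the pan sinks 160 mm per rad and tilts by the joint value. With only the tray on it settles at about 0.012 to 0.03 within a second
- lever (a joint): the lever with a red ball that lifts a rest under the pan, rad: 0 = locked (leaning towards the tray, the scale's -y, by 0.5 rad), 1.0 = free (leaning 0.5 rad to the scale's +y). It pivots about the scale's x axis, stays where it is left, and takes 2 to 5 N at the ball (most when locking with the peppers on); push it right to its stop
- lever_tip (a point): centre of the lever's red ball, 26 mm in diameter, 85 mm from the pivot; about 117 mm above the counter at either end, 127 mm upright
- lever_pivot (a point): the lever's pivot, 42 mm above the counter, on a grey block 50 x 70 mm with its top at 45 mm; its y axis is the direction from locked to free
- needle (a joint): angle of the red needle, rad, clockwise seen from above, 0 pointing to the scale's -x; 30 times the beam's angle, so it settles somewhere from 0.3 to 0.95 with only the tray on
- needle_tip (a point): inner end of the red needle's visible part, 50 mm from the dial's axis; the needle shows from there out to 72 mm, 6 mm wide, on the white dial
- knob (a joint): angle of the zero knob, rad, clockwise seen from above, 0 with the white mark pointing to the scale's -x; same axis and sense as the needle, so the mark points at the needle when both values are equal. Friction 0.03 N m; range -2.5 to 2.5
- zero_mark (a point): outer end of the white zero mark, on the rim of the black knob disc, 50 mm from the axis; it should come to the same bearing as needle_tip (equal x and y)
- knob_grip (a point): on the knob's axis, 106 mm above the counter: the height for the TCP when gripping. The knob is a black disc of radius 48 mm with its top at 85 mm, on it a black upright bar 62 mm long (along this point's x), 14 mm thick (along y), top at 118 mm; a white line on the bar and disc runs to the mark, on the -x end
- tray: loose steel tray on the pan, 190 x 220 mm (its x and y), 32 mm high, walls and floor 5 mm thick; 245 to 490 g. Origin: centre of its underside, z up
- tin: square blue tea tin with a brass lid, 56 x 56 mm (lid 58 mm), 72 mm tall, about 180 g; at the start standing in the tray. Origin: its middle, 36 mm above its underside. Any side may end down on the board
- board: round wooden board, radius 70 mm, 14 mm thick, fixed to the counter, right of the scale. Origin: centre of its underside
- pepper_red: red bell pepper, standing on its blunt end on the counter at the start: a blocky body 60 x 60 mm wide (x and y, flat sides to grip) and 66 mm tall with a green stem 11 mm thick rising 12 mm above; about 150 g (0.7 to 1.3 times). Origin: the middle of its body, 33 mm above its underside; z up through the stem. May be absent (then None)
- pepper_yellow: yellow bell pepper, standing on its blunt end on the counter at the start: a blocky body 60 x 60 mm wide (x and y, flat sides to grip) and 66 mm tall with a green stem 11 mm thick rising 12 mm above; about 150 g (0.7 to 1.3 times). Origin: the middle of its body, 33 mm above its underside; z up through the stem. May be absent (then None)
- pepper_orange: orange bell pepper, standing on its blunt end on the counter at the start: a blocky body 60 x 60 mm wide (x and y, flat sides to grip) and 66 mm tall with a green stem 11 mm thick rising 12 mm above; about 150 g (0.7 to 1.3 times). Origin: the middle of its body, 33 mm above its underside; z up through the stem. May be absent (then None)
- pepper_green: green bell pepper, standing on its blunt end on the counter at the start: a blocky body 60 x 60 mm wide (x and y, flat sides to grip) and 66 mm tall with a green stem 11 mm thick rising 12 mm above; about 150 g (0.7 to 1.3 times). Origin: the middle of its body, 33 mm above its underside; z up through the stem. May be absent (then None)
- jar: small amber jam jar with a red cap, radius 32 mm, 80 mm tall, standing to the right of the board; leave alone. Origin: centre of its underside
- mug: white mug, radius 40 mm, 90 mm tall, standing near the robot on the left; leave alone. Origin: centre of its underside
- spoon: wooden spoon 260 mm long lying beyond the scale; leave alone. Origin: its middle
There are look-alikes about, which are no part of the job. What is shaped like the pepper_yellow but black or purple is not meant.

How it is judged (in metres and radians):
On the way, in this order (a step that is already met when the one before it is completed fails the run):
1. the tin is on the round board, let go, while the scale is still locked (horizontal distance between tin and board below 0.045 m and z of tin in the frame of board between 0.03 and 0.06 m and linear speed of tin below 0.02 m/s and contact force between the fingers and tin below 0.1 N and value of joint lever below 0.2 rad), for 0.2 s.
2. the lever is swung over and the beam hangs free (value of joint lever above 0.85 rad and value of joint beam above 0.006 rad), for 0.2 s.
3. with the beam free and only the empty tray on it, the knob's zero mark stands at the needle within 4 mm, knob let go (value of joint lever above 0.85 rad and horizontal distance between zero_mark and needle_tip below 0.004 m and contact force between the fingers and scale below 0.1 N and velocity of joint needle between -0.05 and 0.05 rad/s and horizontal distance between tray and pan_mid below 0.03 m and angle between tray's own z axis and vertical below 0.12 rad and horizontal distance between each of pepper_red, pepper_yellow, pepper_orange, pepper_green and tray above 0.13 m), for 0.4 s.
4. all the peppers lie in the tray, let go, and the free scale has come to rest (x of pepper_red in the frame of tray between -0.088 and 0.088 m and y of pepper_red in the frame of tray between -0.103 and 0.103 m and z of pepper_red in the frame of tray between 0.02 and 0.06 m and x of pepper_yellow in the frame of tray between -0.088 and 0.088 m and y of pepper_yellow in the frame of tray between -0.103 and 0.103 m and z of pepper_yellow in the frame of tray between 0.02 and 0.06 m and x of pepper_orange in the frame of tray between -0.088 and 0.088 m and y of pepper_orange in the frame of tray between -0.103 and 0.103 m and z of pepper_orange in the frame of tray between 0.02 and 0.06 m and x of pepper_green in the frame of tray between -0.088 and 0.088 m and y of pepper_green in the frame of tray between -0.103 and 0.103 m and z of pepper_green in the frame of tray between 0.02 and 0.06 m and linear speed of each of pepper_red, pepper_yellow, pepper_orange, pepper_green below 0.02 m/s and contact force between the fingers and pepper_red below 0.1 N and contact force between the fingers and pepper_yellow below 0.1 N and contact force between the fingers and pepper_orange below 0.1 N and contact force between the fingers and pepper_green below 0.1 N and horizontal distance between tray and pan_mid below 0.03 m and angle between tray's own z axis and vertical below 0.12 rad and value of joint lever above 0.85 rad and velocity of joint beam between -0.02 and 0.02 rad/s), for 0.6 s.
5. the lever is swung back and the beam is locked (value of joint lever below 0.15 rad and value of joint beam below 0.012 rad), for 0.2 s.
At the end, for the whole second after the job is handed in: All peppers present are in the tray (centres within its walls, under 60 mm above its underside), tray within 30 mm of the pan centre, tin on the board within 45 mm of its centre, lever under 0.15 rad, beam under 0.012, knob still 0.15 to 1.3; all at rest and released (all of step 5 and x of pepper_red in the frame of tray between -0.088 and 0.088 m and y of pepper_red in the frame of tray between -0.103 and 0.103 m and z of pepper_red in the frame of tray between 0.02 and 0.06 m and x of pepper_yellow in the frame of tray between -0.088 and 0.088 m and y of pepper_yellow in the frame of tray between -0.103 and 0.103 m and z of pepper_yellow in the frame of tray between 0.02 and 0.06 m and x of pepper_orange in the frame of tray between -0.088 and 0.088 m and y of pepper_orange in the frame of tray between -0.103 and 0.103 m and z of pepper_orange in the frame of tray between 0.02 and 0.06 m and x of pepper_green in the frame of tray between -0.088 and 0.088 m and y of pepper_green in the frame of tray between -0.103 and 0.103 m and z of pepper_green in the frame of tray between 0.02 and 0.06 m and linear speed of each of pepper_red, pepper_yellow, pepper_orange, pepper_green, tin below 0.02 m/s and contact force between the fingers and pepper_red below 0.1 N and contact force between the fingers and pepper_yellow below 0.1 N and contact force between the fingers and pepper_orange below 0.1 N and contact force between the fingers and pepper_green below 0.1 N and horizontal distance between tray and pan_mid below 0.03 m and angle between tray's own z axis and vertical below 0.12 rad and horizontal distance between tin and board below 0.045 m and z of tin in the frame of board between 0.03 and 0.06 m and contact force between the fingers and tin below 0.1 N and value of joint knob between 0.15 and 1.3 rad); the robot touches nothing.
It fails at once if the jar is pushed more than 4 cm (distance of jar from where it was at the start of the episode above 0.04 m).
It fails at once if the mug is pushed more than 4 cm (distance of mug from where it was at the start of the episode above 0.04 m).
It fails at once if the spoon is pushed more than 4 cm (distance of spoon from where it was at the start of the episode above 0.04 m).
Of pepper_red, pepper_yellow, pepper_orange, pepper_green only 2 to 4 are there at a start; the rules pass over those that are not, and their reading is None.
At some moment in a run one of pepper_red, pepper_yellow, pepper_orange, pepper_green may be knocked a few centimetres aside while the robot is not near it.
Once in a run the grip may slacken for a moment while it holds something.
It also fails if it takes over 210 s, if anything falls off the work surface, if the arm or the gripper's body presses on something with over 40 N, if the wrist force passes 120 N, or if a joint passes its speed limit or range.

## Robot

A 7-joint arm with a two-finger parallel gripper is mounted at the origin on the work surface. World frame = base frame: x ahead of the robot, y to its left, z up, the work surface at z = 0. Lengths are in mm, angles in rad, forces in N, time in s.
With the tool pointing down it reaches from about 400 to 850 mm from the base axis. Payload 4.5 kg.
Tool frame: the origin (TCP) lies between the finger pads, 19 mm behind the fingertips; this is the grasp point; z points along the fingers, y is the line along which they close (so a half turn about z gives the same grasp; the last joint's range is limited). The gripper opens to 88 mm and grips with 3 to 60 N. Pads are 18 mm wide; open, the fingers measure 123 mm over their backs; the gripper's body (75 mm by 187 mm) begins 45 mm behind the grasp point.
Start: joints at [1.185, 0.689, -0.195, 1.565, 0.157, 0.902, -0.215], TCP at [254.766, -570.742, 257.443] pointing down, gripper open.
Joint ranges: [-3.01, 3.01], [-0.46, 2.08], [-1.47, 1.51], [0.13, 2.56], [-1, 4.14], [0.04, 2.09], [-2.66, 2.66]. Speed limits (rad/s): [2.57, 2.57, 3.14, 3.14, 3.14, 3.14, 3.14].

## Interface

Orientations are given as [roll, pitch, yaw] about the fixed x, y, z axes, in that order (R = Rz(yaw) Ry(pitch) Rx(roll)).
In Python, from plant import get_obs, snapshot, hand_in gives the robot as it stands. The module is installed in compiled form; this text tells all that it offers.
- The arm moves only by the shell command python3 -m crank 'ROWS' [FORCE]. ROWS is JSON, a list of rows, each a list of 3 entries, a list of its own where there are three numbers: the turn, a rotation vector about the tool's x, y, z in rad, then the shift along the tool's x, y, z in m, then the finger opening in m, from 0 to 0.0881. A call has 1 to 8 rows; each row is the pose to reach, as a shift and turn from the pose commanded when the call began, along the tool's axes at that moment; what a row does not reach only later rows make up. A row lasts 1/10 s, in which the tool goes at most 50 mm and 8.59 degrees, less where a joint would pass 70% of its speed; a pose out of reach is approached as far as the arm can. A call with a gripper value outside its range is refused whole. The fingers move at their own pace and stop on an object; FORCE is the grip in N (left out, the last holds). Time passes only in rows, so rows that repeat a pose let the fingers close. It gives the time, the measured TCP pose, the force, the opening and the grip force at its end, in the units of the state.
- get_obs(): the state, without advancing time (a new reading comes with each control period).
- snapshot(name): name is "side" or "top" or "wrist"; returns a dict with "image" (480x640x3 uint8, red, green, blue), "vertical_fov" (degrees; the focal length in pixels is half the picture's height over the tangent of half this angle, whatever the lens; pixels are square), "cx", "cy" (the principal point, pixels), "distortion" ([k1, k2, p1, p2, k3] as OpenCV has them; the pictures are not rectified), "rvec" (rotation vector, rad) and "tvec" (3), from world to camera coordinates, as OpenCV has them. Camera axes: x right, y down, z forward; pixel columns grow to the right and rows downward; lengths in mm; the calibration is good to about 2 mm. A picture is of the moment at which its call begins. There is no depth.
- hand_in(): hands the job in; it is judged then, once.
The state is a dict: "t": time; "joint_pos": joint angles; "joint_vel": joint speeds; "joint_torque": joint torques, N m; "eef_pos": TCP position; "eef_rot": TCP orientation; "force": force on the tool from outside, world axes, zero at the start; "ft_torque": the same for the moment, N m; "width": opening from 0.0 (shut) to 1.0 (fully open); "gripper_force": force on a finger pad.
Only numpy, scipy, OpenCV 4.12 (cv2) and the standard library are available. Lean on these libraries where they do the work, as an engineer would, in place of code of your own. Each camera call takes 0.05 s, during which the arm holds its last target. There are 200 camera calls.

## Working session

There is one attempt and no reset: what is moved stays moved. The work goes in short steps, Python scripts to look and compute and a shell command to move; the robot and the scene stay as the last step left them, time stands still between calls to the robot, and variables do not carry over. Pictures are saved under pics/ and viewed, at most 14 in all, crops included, and the job is handed in when it is done.

```bash
mkdir -p pics
python3 - <<'E'
from plant import *
import cv2,numpy as np
o=get_obs()
for k,v in o.items(): print(k,np.round(v,3))
for n in ("top","side"):
    s=snapshot(n); cv2.imwrite(f"pics/{n}0.png",s["image"][:,:,::-1]); print(n,{k:np.round(v,4) for k,v in s.items() if k!="image"})
E
```

```text
t 0.0
joint_pos [ 1.185  0.69  -0.194  1.566  0.157  0.903 -0.215]
joint_vel [ 0.001 -0.    -0.     0.002 -0.001 -0.001 -0.001]
joint_torque [-0.0000e+00 -5.2756e+01 -1.2670e+00 -1.5343e+01 -5.3000e-02  7.0000e-03
  0.0000e+00]
eef_pos [ 254.436 -570.204  256.609]
eef_rot [-3.14  0.    0.42]
force [ 0.916 -0.28   1.033]
ft_torque [0.024 0.022 0.002]
gripper_force 0.0
width 1.001
top {'vertical_fov': np.float64(56.0964), 'cx': np.float64(318.2692), 'cy': np.float64(240.9832), 'distortion': array([-0.1072,  0.    ,  0.    ,  0.    ,  0.    ]), 'rvec': array([ 2.1146, -2.169 ,  0.1447]), 'tvec': array([  11.3313,  581.3169, 1213.7273])}
side {'vertical_fov': np.float64(46.4288), 'cx': np.float64(316.1557), 'cy': np.float64(238.8559), 'distortion': array([-0.1461,  0.    ,  0.    ,  0.    ,  0.    ]), 'rvec': array([ 2.0222, -0.7511,  0.3925]), 'tvec': array([-431.1882,  271.8195, 1397.0532])}
```

View pics/top0.png

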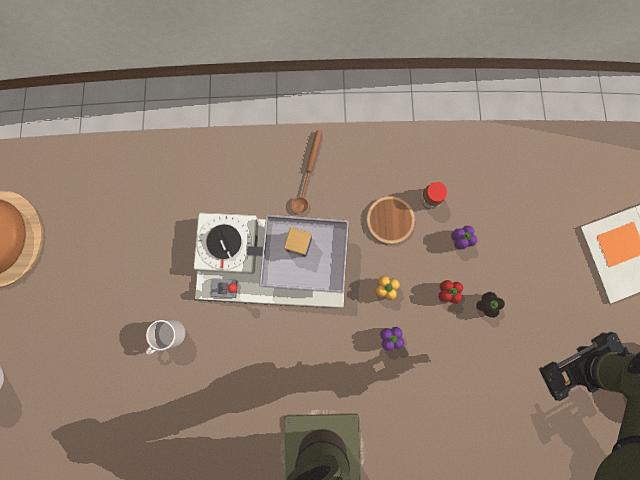

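View pics/side0.png

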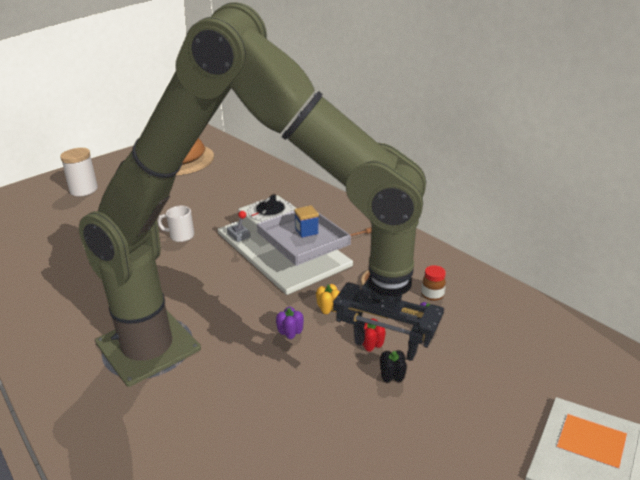

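The top view shows the scale with its dial at (224,242), the tin lid at (298,242), and the lever ball at (233,287). The board is at (391,220) and the jar at (435,193). The look-alikes are purple at (465,237) and (392,338), and black at (490,305). The wanted peppers are yellow (388,288) and red (451,291), because their colours match. No orange or green pepper is visible. The side view agrees with this.

```bash
cat > h.py <<'E'
from plant import get_obs, snapshot, hand_in
import cv2, numpy as np
from scipy.spatial.transform import Rotation as R
def cam(s):
    f=240/np.tan(np.radians(s["vertical_fov"])/2)
    return np.array([[f,0,s["cx"]],[0,f,s["cy"]],[0,0,1.]]), np.array(s["distortion"],float), R.from_rotvec(np.ravel(s["rvec"])).as_matrix(), np.ravel(s["tvec"])
def pt(s,uv,z):
    K,d,Rm,t=cam(s); n=cv2.undistortPoints(np.array(uv,float).reshape(-1,1,2),K,d).reshape(-1,2)
    r=np.c_[n,np.ones(len(n))]@Rm; c=-Rm.T@t
    return c+r*((z-c[2])/r[:,2])[:,None]
def proj(s,P):
    K,d,Rm,t=cam(s); return cv2.projectPoints(np.array(P,float).reshape(-1,1,3),np.ravel(s["rvec"]),t,K,d)[0].reshape(-1,2)
def blobs(s,lo,hi,amin=20,roi=None):
    hsv=cv2.cvtColor(s["image"],cv2.COLOR_RGB2HSV); m=cv2.inRange(hsv,np.array(lo),np.array(hi))
    if lo[0]==0 and hi[0]<=8: m|=cv2.inRange(hsv,np.array([172,lo[1],lo[2]]),np.array([180,hi[1],hi[2]]))
    if roi: k=np.zeros_like(m); x0,y0,x1,y1=roi; k[y0:y1,x0:x1]=1; m*=k
    n,l,st,c=cv2.connectedComponentsWithStats(m)
    return [(np.round(c[i],1),st[i,4],st[i,:4],l==i) for i in range(1,n) if st[i,4]>=amin]
def go(target,yaw=None):
    """shift in m in tool axes, and turn about tool z, to reach target with tool down and given tool-x yaw"""
    o=get_obs(); r=R.from_euler('xyz',o["eef_rot"]); 
    d=r.inv().apply(np.array(target)-o["eef_pos"])/1000; out=[np.round(d,4)]
    if yaw is not None:
        a=[(R.from_euler('xyz',[np.pi,0,yaw+k])) for k in (0,np.pi)]
        out+=[np.round((r.inv()*x).as_rotvec(),3) for x in a]
    print("at",np.round(o["eef_pos"],1),np.round(o["eef_rot"],3),"t",o["t"],"go",*out); return d
E
python3 - <<'E'
from h import *
s=snapshot("top")
print("plate front z20",pt(s,[(196,299),(343,306)],20).round(1))
print("tin",pt(s,[(298,242)],159).round(1),"dial",pt(s,[(224,242)],85),"board",pt(s,[(391,220)],14),"jar",pt(s,[(435,193)],80))
for n,lo,hi in (("red",(0,150,80),(8,255,255)),("yel",(15,150,120),(32,255,255)),("brown/brass",(12,100,80),(24,255,255)),("blu",(100,120,40),(125,255,255))):
    for b in blobs(s,lo,hi): print(n,b[:3],pt(s,[b[0]],50).round(1))
im=s["image"][195:315,180:360,::-1]; cv2.imwrite("pics/c1.png",cv2.resize(im,None,fx=4.4,fy=4.4,interpolation=2))
E
```

```text
plate front z20 [[428.3 345.7  20. ]
 [399.9 -67.6  20. ]]
tin [[563.1  46.9 159. ]] dial [[579.09069541 251.69329996  85.        ]] board [[ 640.93486798 -213.67113898   14.        ]] jar [[ 701.26828829 -329.22676584   80.        ]]
red (array([436.4, 191.6]), np.int32(324), array([426, 182,  21,  21], dtype=int32)) [[ 712.7 -341.4   50. ]]
red (array([450.6, 291.3]), np.int32(356), array([439, 281,  24,  22], dtype=int32)) [[ 431.2 -363.3   50. ]]
red (array([232.2, 287.5]), np.int32(64), array([228, 283,   9,  10], dtype=int32)) [[457.3 236.2  50. ]]
yel (array([386.8, 287.6]), np.int32(330), array([376, 276,  23,  24], dtype=int32)) [[ 446.6 -187.7   50. ]]
brown/brass (array([430. , 198.5]), np.int32(50), array([423, 188,  21,  18], dtype=int32)) [[ 693.1 -321.7   50. ]]
brown/brass (array([ 16.3, 237.8]), np.int32(2006), array([  0, 196,  43,  91], dtype=int32)) [[613.2 888.3  50. ]]
brown/brass (array([389.6, 220.3]), np.int32(536), array([367, 197,  47,  47], dtype=int32)) [[ 633.4 -204.    50. ]]
brown/brass (array([305.3, 204.6]), np.int32(21), array([301, 201,   8,   9], dtype=int32)) [[684.4  30.3  50. ]]
brown/brass (array([400.6, 221.3]), np.int32(36), array([397, 216,   9,  13], dtype=int32)) [[ 629.8 -234.7   50. ]]
brown/brass (array([627.2, 244.3]), np.int32(425), array([605, 222,  35,  43], dtype=int32)) [[ 546.9 -901.7   50. ]]
brown/brass (array([619.6, 232.6]), np.int32(54), array([614, 226,  12,  14], dtype=int32)) [[ 581.9 -881.2   50. ]]
brown/brass (array([297.5, 240.6]), np.int32(497), array([284, 228,  28,  27], dtype=int32)) [[582.8  54.   50. ]]
brown/brass (array([386.9, 287.6]), np.int32(385), array([375, 276,  25,  24], dtype=int32)) [[ 446.6 -187.9   50. ]]
```

View pics/c1.png

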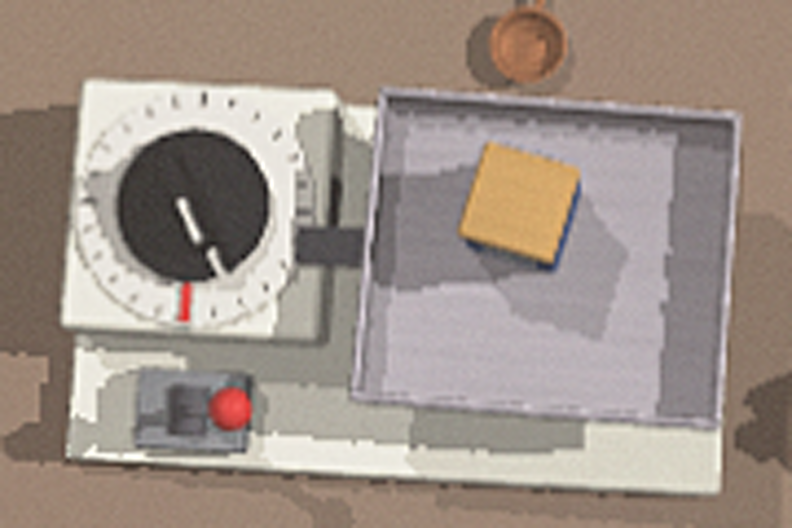

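The crop shows the tin lid corners at crop (487,142), (580,170), (555,267) and (461,235). The tray rim corners are at (380,90), (741,112), (717,425) and (352,400). The needle is red at (185,302), the zero mark is at (225,275), and the ball is at (231,409), which is the locked side.

Run:
```python
from h import *
s=snapshot("top")
c=lambda L:[(180+x/4.4,195+y/4.4) for x,y in L]
def ang(v): return np.arctan2(v[1],v[0]).round(3)
p=pt(s,c([(487,142),(580,170),(555,267),(461,235)]),159); t=p.mean(0); print("tin",t.round(1),[ang(p[(i+1)%4]-p[i]) for i in range(4)],np.linalg.norm(np.diff(p,axis=0),axis=1).round())
q=pt(s,c([(380,90),(741,112),(717,425),(352,400)]),114); print("tray",q.mean(0).round(1),[ang(q[(i+1)%4]-q[i]) for i in range(4)],np.linalg.norm(np.diff(q,axis=0),axis=1).round())
k=pt(s,c([(194,206)]),85)[0]; print("knob",k)
print("ball",pt(s,c([(231,409)]),117), "pivotblock",pt(s,c([(193,412)]),45))
th=-.069; Rz=R.from_euler('z',th)
o=k-Rz.apply([20,85,85]); print("scale",o, "pan",o+Rz.apply([0,-140,82]))
print("red",pt(s,[(451,291)],60),"yel",pt(s,[(387,287.6)],60))
go([t[0],t[1],257], ang(p[1]-p[0]))
```

```text
tin [565.1  46.  159. ] [np.float64(-1.893), np.float64(2.87), np.float64(1.216), np.float64(-0.286)] [56. 58. 57.]
tray [540.2  33.2 114. ] [np.float64(-1.66), np.float64(3.033), np.float64(1.478), np.float64(-0.097)] [218. 188. 216.]
knob [579.58220284 251.44681613  85.        ]
ball [[453.02137616 221.88621881 117.        ]] pivotblock [[454.87388929 260.4820186   45.        ]]
scale [5.53769447e+02 1.68027984e+02 1.42108547e-14] pan [544.11711011  28.36112139  82.        ]
red [[ 431.68215997 -361.66313555   60.        ]] yel [[ 446.20023422 -186.79268045   60.        ]]
at [ 254.6 -570.4  256.9] [-3.14  0.    0.42] t 0.2 go [ 5.349e-01 -4.363e-01  3.000e-04] [-0.000e+00  1.000e-03  2.313e+00] [-0.001 -0.    -0.829]
```

```bash
python3 -m crank '[[[0,0,0.1],[0.045,-0.037,-0.02],0.088],[[0,0,0.2],[0.08,-0.065,-0.02],0.088],[[0,0,0.3],[0.115,-0.094,-0.02],0.088],[[0,0,0.4],[0.15,-0.122,-0.02],0.088],[[0,0,0.5],[0.185,-0.151,-0.02],0.088],[[0,0,0.6],[0.22,-0.18,-0.02],0.088],[[0,0,0.7],[0.255,-0.208,-0.02],0.088],[[0,0,0.73],[0.29,-0.236,-0.02],0.088]]' 20
python3 - <<'E'
from h import *
go([565,46,270],-.31)
E
```

```text
t: 1.0
eef_pos: [424.0, -235.3, 277.5]
eef_rot: [3.141, -0.0, -0.313]
force: [1.1, -0.2, -0.2]
width: 1.0
gripper_force: 0.0
at [ 424.  -235.3  277.5] [ 3.141 -0.    -0.313] t 1.0 go [ 0.0475 -0.311   0.0075] [ 0.    -0.    -0.003] [-0.    -0.     3.139]
```

```bash
python3 -m crank '[[[0,0,0],[0.007,-0.045,0],0.088],[[0,0,0],[0.014,-0.09,0],0.088],[[0,0,0],[0.021,-0.135,0],0.088],[[0,0,0],[0.028,-0.18,0],0.088],[[0,0,0],[0.034,-0.225,0],0.088],[[0,0,0],[0.041,-0.27,0.007],0.088],[[0,0,0],[0.0475,-0.311,0.007],0.088],[[0,0,0],[0.0475,-0.311,0.007],0.088]]' 20
python3 - <<'E'
from h import *
s=snapshot("wrist"); cv2.imwrite("pics/w1.png",s["image"][:,:,::-1]); print(cam(s)); go([565,46,270],-.31)
for b in blobs(s,(12,100,80),(26,255,255),300): 
    r=cv2.minAreaRect(np.argwhere(b[3])[:,::-1].astype(np.float32)); q=pt(s,cv2.boxPoints(r),159); d=q[1]-q[0]
    print(b[:3],r,q.mean(0).round(1),np.arctan2(d[1],d[0]),np.linalg.norm(np.diff(q,axis=0),axis=1).round())
E
```

```text
t: 1.8
eef_pos: [565.5, 52.7, 269.9]
eef_rot: [-3.136, -0.0, -0.3]
force: [-0.2, 1.4, -0.3]
width: 1.0
gripper_force: 0.0
(array([[384.85079569,   0.        , 316.50954841],
       [  0.        , 384.85079569, 239.40076727],
       [  0.        ,   0.        ,   1.        ]]), array([-0.01302353,  0.        ,  0.        ,  0.        ,  0.        ]), array([[-0.29503922, -0.95546928, -0.00550542],
       [-0.92109778,  0.28288432,  0.26749829],
       [-0.254029  ,  0.08399352, -0.96354261]]), array([219.08627095, 465.59351881, 540.40898487]))
at [564.2  48.5 269.9] [-3.14   0.    -0.304] t 1.85 go [ 0.0015  0.0021 -0.0001] [-0.002  0.     0.006] [-1.000e-03 -3.000e-03 -3.135e+00]
(array([281.1,  66.5]), np.int32(2405), array([253,   0,  59, 102], dtype=int32)) ((275.3053283691406, 54.01220703125), (98.45299530029297, 57.30870819091797), 66.42530059814453) [678.7  43.2 159. ] -1.5058709087412412 [32. 52. 33.]
(array([567.3,  53.1]), np.int32(13355), array([492,   0, 148, 119], dtype=int32)) ((565.5, 59.0), (118.0, 147.0), 90.0) [ 627.2 -114.6  159. ] -1.8622058953318088 [82. 64. 88.]

[... 244 characters left out ...]
 249. ]), np.int32(4855), array([541, 217,  99,  70], dtype=int32)) ((589.9871826171875, 251.42385864257812), (98.19733428955078, 67.78707122802734), 1.7357046604156494) [ 507.4 -114.6  159. ] -0.17272180536995832 [46. 63. 47.]
(array([ 56.6, 370.1]), np.int32(1818), array([ 37, 332,  51,  76], dtype=int32)) ((60.73128890991211, 369.29345703125), (44.69076919555664, 78.52445983886719), 9.246112823486328) [528.4 257.8 159. ] -0.6320895984668078 [68. 31. 68.]
(array([587.9, 373.4]), np.int32(515), array([575, 337,  21,  70], dtype=int32)) ((585.9358520507812, 371.1754150390625), (69.53290557861328, 17.997800827026367), 86.58341979980469) [ 417.4 -101.9  159. ] -1.8055622284390611 [12. 59. 13.]
```

View pics/w1.png

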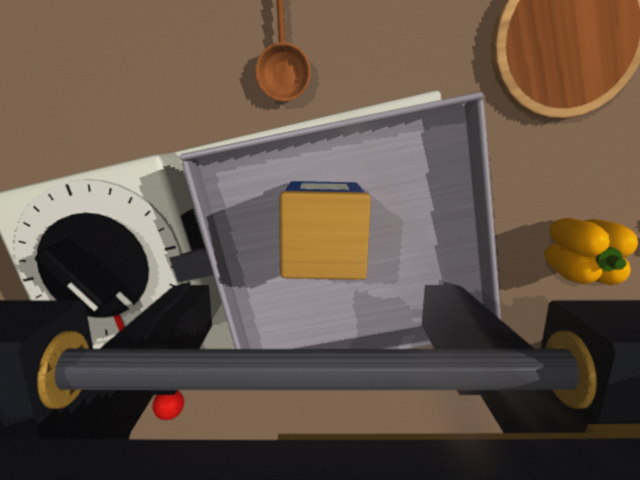

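The wrist view shows the tin lid at (324,235), centred under the fingers and square to them. The yellow pepper is at (590,250), the needle at (121,322) and the ball at (168,405).

```bash
python3 -m crank '[[[0,0,0],[0.003,0,0.045],0.088],[[0,0,0],[0.003,0,0.085],0.088],[[0,0,0],[0.003,0,0.115],0.088],[[0,0,0],[0.003,0,0.138],0.088],[[0,0,0],[0.003,0,0.138],0.088],[[0,0,0],[0.003,0,0.138],0.05],[[0,0,0],[0.003,0,0.138],0.04],[[0,0,0],[0.003,0,0.138],0.04]]' 30
python3 -m crank '[[[0,0,0],[0,0,0],0.04],[[0,0,0],[0,0,0],0.04],[[0,0,0],[0,0,-0.03],0.04],[[0,0,0],[0,0,-0.07],0.04],[[0,0,0],[0,0,-0.1],0.04],[[0,0,0],[0,0,-0.1],0.04]]' 30
python3 - <<'E'
from h import *
go([641,-214,220],-.31)
E
```

```text
t: 2.65
eef_pos: [567.3, 43.5, 133.9]
eef_rot: [-3.141, -0.003, -0.311]
force: [0.3, 2.3, 0.8]
width: 0.749
gripper_force: 1.0
t: 3.25
eef_pos: [568.6, 43.5, 236.2]
eef_rot: [-3.139, -0.007, -0.311]
force: [0.6, -0.2, -1.6]
width: 0.648
gripper_force: 29.9
at [568.6  43.5 236.2] [-3.139 -0.007 -0.311] t 3.25 go [0.1475 0.2231 0.0167] [-0.003 -0.007 -0.001] [-0.011  0.004  3.141]
```

```bash
python3 -m crank '[[[0,0,0],[0.02,0.03,0],0.04],[[0,0,0],[0.045,0.068,0],0.04],[[0,0,0],[0.07,0.106,0],0.04],[[0,0,0],[0.095,0.144,0],0.04],[[0,0,0],[0.12,0.182,0],0.04],[[0,0,0],[0.1475,0.223,0],0.04],[[0,0,0],[0.1475,0.223,0],0.04]]' 30
python3 - <<'E'
from h import *
s=snapshot("wrist"); cv2.imwrite("pics/w2.png",s["image"][:,:,::-1])
m=blobs(snapshot("top"),(8,60,60),(24,255,255),300)
for b in m: print(b[:3])
go([641,-214,62],-.31)
E
```

```text
t: 3.95
eef_pos: [637.1, -224.6, 230.5]
eef_rot: [3.133, -0.0, -0.322]
force: [-0.4, -0.7, -2.4]
width: 0.652
gripper_force: 29.9
(array([319.7,  68.1]), np.int32(6349), array([  0,  58, 640,  32], dtype=int32))
(array([307.2, 303.8]), np.int32(178681), array([  0, 120, 640, 360], dtype=int32))
(array([409.5, 198. ]), np.int32(392), array([393, 166,  28,  55], dtype=int32))
(array([620. , 243.8]), np.int32(1317), array([597, 222,  43,  45], dtype=int32))
at [ 637.3 -215.4  230.3] [ 3.141e+00  3.000e-03 -3.140e-01] t 4.05 go [ 0.0037 -0.0026  0.1683] [ 0.001  0.003 -0.004] [ 5.000e-03 -1.000e-03  3.138e+00]
```

View pics/w2.png

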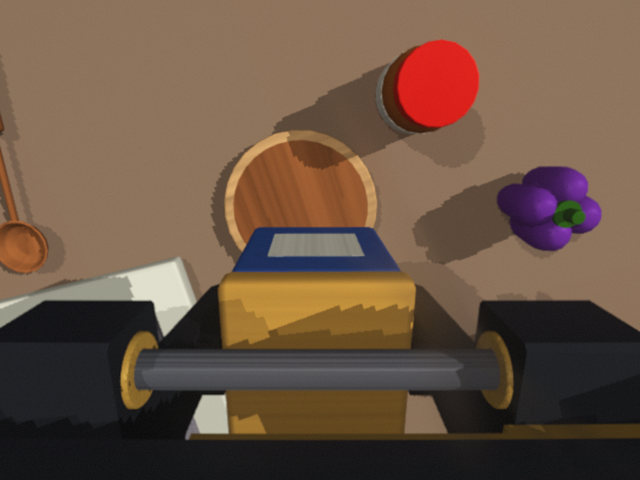

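The wrist view shows the tin held at (318,350). The board's rim runs from x=225 to 378 with its top at y=131, so its centre is near (301,207). The jar is at (438,85).

Run:
```python
from h import *
s=snapshot("wrist"); p=pt(s,[(225,200),(378,200),(301,131)],14); print(p.round(1))
K=cam(s); print("r check", np.linalg.norm(p[0]-p[1]))
x=(p[0]+p[1])/2; u=(p[2]-x); u/=np.linalg.norm(u); c=p[2]-70*u; print(c.round(1)); go([c[0],c[1],62],-.31)
```

```text
[[ 671.5 -139.4   14. ]
 [ 628.9 -270.7   14. ]
 [ 707.2 -223.7   14. ]]
r check 138.01349228081034
[ 640.7 -201.9   14. ]
at [ 637.7 -212.9  230.6] [-3.141  0.004 -0.31 ] t 4.1 go [ 1.000e-04 -1.120e-02  1.686e-01] [-0.001  0.004 -0.   ] [6.000e-03 1.000e-03 3.141e+00]
```

```bash
python3 -m crank '[[[0,0,0],[0,-0.006,0.045],0.04],[[0,0,0],[0,-0.006,0.09],0.04],[[0,0,0],[0,-0.006,0.13],0.04],[[0,0,0],[0,-0.006,0.155],0.04],[[0,0,0],[0,-0.006,0.166],0.04],[[0,0,0],[0,-0.006,0.168],0.04],[[0,0,0],[0,-0.006,0.168],0.04]]' 30
python3 -m crank '[[[0,0,0],[0,0,0],0.088],[[0,0,0],[0,0,0],0.088],[[0,0,0],[0,0,0],0.088],[[0,0,0],[0,0,-0.03],0.088],[[0,0,0],[0,0,-0.08],0.088],[[0,0,0],[0,0,-0.13],0.088],[[0,0,0],[0,0,-0.15],0.088]]'
python3 - <<'E'
from h import *
s=snapshot("top");
for b in blobs(s,(15,130,120),(26,255,255),100,(340,160,640,350)): print(b[:3],pt(s,[b[0]],86).round(1))
# lever: 
k=np.array([579.6,251.4]); go([453,190,230],-.069)
E
```

```text
t: 4.8
eef_pos: [641.4, -207.2, 65.3]
eef_rot: [-3.141, -0.001, -0.309]
force: [-0.1, -0.3, -1.9]
width: 0.65
gripper_force: 29.9
t: 5.5
eef_pos: [643.3, -209.1, 220.7]
eef_rot: [-3.141, -0.01, -0.311]
force: [0.6, -0.7, 0.1]
width: 0.997
gripper_force: 0.0
(array([391.3, 216. ]), np.int32(260), array([380, 204,  23,  24], dtype=int32)) [[ 638.3 -203.7   86. ]]
at [ 644.1 -209.3  222.4] [-3.141 -0.013 -0.311] t 5.55 go [-0.3039 -0.3218 -0.0113] [ 0.001 -0.013 -0.242] [-1.8e-02 -2.0e-03  2.9e+00]
```

The tin is down on the board at about (638,-204). Next is the lever, to be pushed with closed fingers from the tray side.

```bash
python3 -m crank '[[[0,0,-0.04],[-0.035,-0.036,0],0.0],[[0,0,-0.1],[-0.068,-0.07,0],0.0],[[0,0,-0.15],[-0.1,-0.103,0],0.0],[[0,0,-0.2],[-0.132,-0.136,0],0.0],[[0,0,-0.242],[-0.164,-0.17,0],0.0],[[0,0,-0.242],[-0.196,-0.203,0],0.0],[[0,0,-0.242],[-0.228,-0.236,0],0.0],[[0,0,-0.242],[-0.26,-0.269,0],0.0]]' 10
python3 - <<'E'
from h import *
go([453,178,190],-.069)
E
```

```text
t: 6.35
eef_pos: [474.2, 128.9, 214.5]
eef_rot: [-3.141, -0.0, -0.069]
force: [-0.0, 0.5, -0.2]
width: 0.296
gripper_force: 0.0
at [474.2 128.9 214.5] [-3.141 -0.    -0.069] t 6.35 go [-0.0245 -0.0475  0.0245] [-0. -0.  0.] [ 1.000e-03 -0.000e+00 -3.141e+00]
```

```bash
python3 -m crank '[[[0,0,0],[-0.015,-0.03,0.015],0.0],[[0,0,0],[-0.0245,-0.0475,0.0245],0.0],[[0,0,0],[-0.0245,-0.0475,0.0245],0.0],[[0,0,0],[-0.0245,-0.0475,0.0245],0.0]]' 10
python3 - <<'E'
from h import *
go([453,178,122],-.069)
s=snapshot("wrist"); cv2.imwrite("pics/w3.png",s["image"][:,:,::-1])
for b in blobs(s,(0,150,100),(8,255,255),60): print(b[:3],pt(s,[b[0]],117).round(1))
k=proj(s,[[453,222,117],[453,178,103]]); print(k.round())
E
```

```text
t: 6.75
eef_pos: [454.2, 176.0, 190.0]
eef_rot: [3.141, -0.0, -0.068]
force: [0.6, 0.2, 0.0]
width: 0.004
gripper_force: 0.0
at [454.2 176.  190. ] [ 3.141 -0.    -0.068] t 6.75 go [-0.0013 -0.002   0.068 ] [ 0.001 -0.     0.001] [ 0.000e+00  1.000e-03 -3.141e+00]
(array([174. , 144.7]), np.int32(383), array([168, 124,  13,  41], dtype=int32)) [[521.7 244.2 117. ]]
(array([232.4, 268.5]), np.int32(1729), array([209, 246,  48,  46], dtype=int32)) [[453.6 223.  117. ]]
[[234. 269.]
 [314. 256.]]
```

View pics/w3.png

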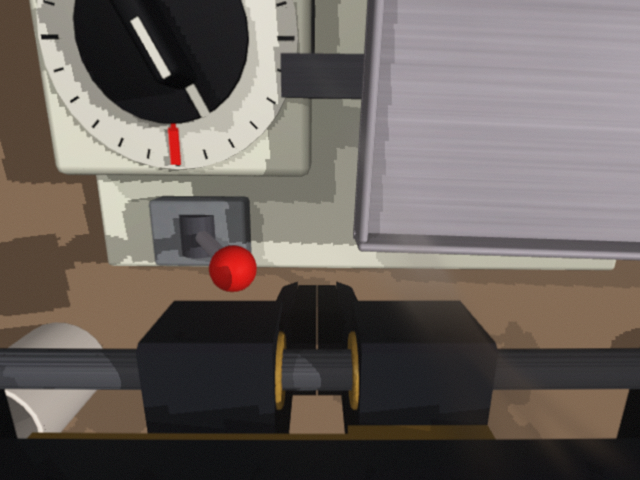

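The wrist view shows the ball at (232,268), world (453.6,223). The closed fingers at (317,290) are clear of the tray edge at x≈360 px.

```bash
python3 -m crank '[[[0,0,0],[0,0,0.035],0.0],[[0,0,0],[0,0,0.068],0.0],[[0,0,0],[0,0,0.068],0.0],[[0,0,0],[0,-0.02,0.068],0.0],[[0,0,0],[0,-0.04,0.068],0.0],[[0,0,0],[0,-0.06,0.068],0.0],[[0,0,0],[0,-0.08,0.068],0.0],[[0,0,0],[0,-0.09,0.068],0.0]]' 10
python3 -m crank '[[[0,0,0],[0,-0.004,0],0.0],[[0,0,0],[0,-0.008,0],0.0],[[0,0,0],[0,-0.008,0],0.0]]' 10
python3 - <<'E'
from h import *
s=snapshot("wrist")
for b in blobs(s,(0,150,100),(8,255,255),60): print(b[:3],pt(s,[b[0]],117).round(1))
E
```

```text
t: 7.6
eef_pos: [461.3, 266.3, 123.5]
eef_rot: [-3.141, -0.002, -0.069]
force: [0.2, -2.4, -2.1]
width: 0.003
gripper_force: 1.4
t: 7.9
eef_pos: [461.1, 273.7, 122.2]
eef_rot: [3.141, -0.001, -0.069]
force: [0.7, -0.9, 0.2]
width: 0.007
gripper_force: 0.8
(array([250.1, 113.5]), np.int32(781), array([229,  89,  43,  50], dtype=int32)) [[537.2 290.8 117. ]]
```

```bash
python3 -m crank '[[[0,0,0],[0,-0.003,0],0.0],[[0,0,0],[0,-0.006,0],0.0],[[0,0,0],[0,-0.006,0],0.0]]' 10
python3 -m crank '[[[0,0,0],[0,-0.003,0],0.0],[[0,0,0],[0,-0.006,0],0.0],[[0,0,0],[0,-0.006,0],0.0]]' 10
python3 - <<'E'
from h import *
for n in ("top","side"):
  s=snapshot(n)
  for b in blobs(s,(0,130,80),(8,255,255),10): print(n,b[:3],pt(s,[b[0]],117).round(1))
E
```

```text
t: 8.25
eef_pos: [460.9, 276.4, 121.8]
eef_rot: [3.136, 0.002, -0.071]
force: [0.5, -9.1, 3.9]
width: 0.002
gripper_force: 4.7
t: 8.55
eef_pos: [460.8, 276.8, 121.8]
eef_rot: [3.128, 0.004, -0.075]
force: [0.7, -19.2, 8.7]
width: 0.006
gripper_force: 9.9
top (array([436.1, 191.7]), np.int32(346), array([426, 182,  21,  21], dtype=int32)) [[ 695.5 -322.7  117. ]]
top (array([207.5, 257.5]), np.int32(16), array([205, 255,   6,   6], dtype=int32)) [[534.3 288.4 117. ]]
top (array([450.2, 291.4]), np.int32(387), array([438, 280,  25,  23], dtype=int32)) [[ 429.3 -343.3  117. ]]
side (array([227.6, 204.5]), np.int32(18), array([226, 202,   4,   6], dtype=int32)) [[455.1 305.4 117. ]]
side (array([434.7, 273. ]), np.int32(294), array([425, 265,  21,  17], dtype=int32)) [[ 655.2 -373.6  117. ]]
side (array([370.9, 335.3]), np.int32(629), array([357, 318,  29,  34], dtype=int32)) [[ 362.  -433.1  117. ]]
```

```bash
python3 -m crank '[[[0,0,0],[0,0.03,0],0.0],[[0,0,0],[0,0.045,-0.02],0.03],[[0,0,0],[0.01,0.045,-0.06],0.088],[[0,0,0],[0.03,0.035,-0.095],0.088],[[0,0,0],[0.05,0.029,-0.095],0.088],[[0,0,0],[0.05,0.029,-0.095],0.088],[[0,0,0],[0.05,0.029,-0.095],0.088]]' 10
python3 - <<'E'
from h import *
s=snapshot("wrist"); cv2.imwrite("pics/w4.png",s["image"][:,:,::-1]); go([579.6,251.4,190])
for b in blobs(s,(0,130,80),(8,255,255),60): print(b[:3],pt(s,[b[0]],71).round(1))
E
```

```text
t: 9.35
eef_pos: [508.3, 254.4, 216.4]
eef_rot: [3.142, 0.002, -0.068]
force: [-0.3, -0.5, -0.5]
width: 0.53
gripper_force: 0.0
at [507.6 254.1 216.1] [ 3.141e+00  3.000e-03 -6.700e-02] t 9.4 go [ 0.0721 -0.0022  0.0259]
(array([252.4, 192.5]), np.int32(271), array([240, 179,  26,  28], dtype=int32)) [[538.5 298.5  71. ]]
(array([262.2, 325.3]), np.int32(132), array([258, 311,   9,  29], dtype=int32)) [[433.8 302.6  71. ]]
```

View pics/w4.png

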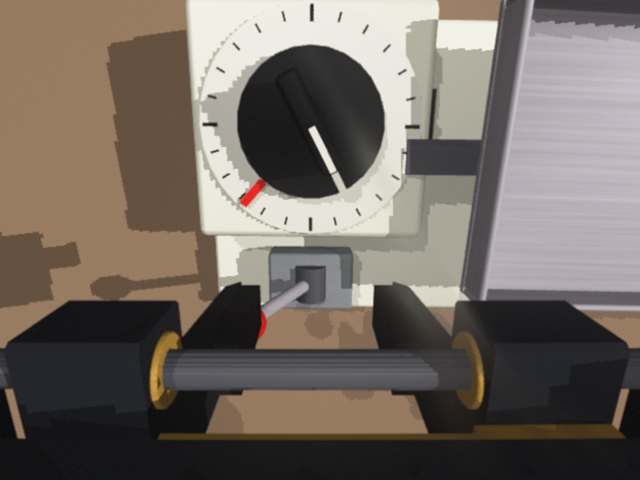

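The wrist view shows the beam is free and the needle has swung to (252,192). The knob disc is centred at (311,122), with its mark's outer end at (344,190). The main dial ticks are at (311,12), (209,124), (411,126) and (310,223).

```bash
cat > dial.py <<'E'
from h import *
def dial(s,roi,show=True):
    b=max(blobs(s,(0,130,80),(8,255,255),60,roi),key=lambda b:b[1])
    return b
E
python3 - <<'E'
from h import *
s=snapshot("wrist")
# dial ticks, z70
T=pt(s,[(311,12),(209,124),(411,126),(310,223)],70); v=T[0]-T[3]; w=T[1]-T[2]
print("yaw",np.arctan2(v[1],v[0]),np.arctan2(w[1],w[0])-np.pi/2)
c70=np.linalg.solve(np.c_[v[:2],-w[:2]],T[2][:2]-T[3][:2]); c70=T[3]+c70[0]*v; print("dial c",c70.round(1))
# black disc fit z85
g=cv2.cvtColor(s["image"],cv2.COLOR_RGB2HSV)[:,:,2]; m=(g<50).astype(np.uint8); m[:40]=0;m[205:]=0;m[:,:232]=0;m[:,391:]=0
cn=max(cv2.findContours(m,0,1)[0],key=cv2.contourArea); P=pt(s,cn[:,0,:],85); (x,y),r=cv2.minEnclosingCircle(P[:,:2].astype(np.float32)); print("disc",x,y,r)
c=np.array([x,y]); 
def br(p,c): d=p[:2]-c[:2]; a=np.arctan2(d[1],d[0]); return np.angle(np.exp(1j*(-(a-np.pi-(-.069))))), np.hypot(*d)
for b in blobs(s,(0,130,80),(8,255,255),60): 
    p=pt(s,[b[0]],71)[0]; print(b[0],"needle",br(p,c),br(p,c70))
for q in [(344,190)]: print("mark",br(pt(s,[q],85)[0],c))
q=pt(s,[(288,72),(345,190)],100); d=q[0]-q[1]; print("baryaw",np.arctan2(d[1],d[0]))
E
```

```text
yaw -0.07641900050779926 -0.07699237103805445
dial c [581.  253.5  70. ]
disc 581.4342651367188 253.9676513671875 47.00339889526367
[251.7 191.4] needle (np.float64(0.7346292237155474), np.float64(61.7645462330397)) (np.float64(0.7445367766451225), np.float64(61.76013038644221))
[258.8 324. ] needle (np.float64(0.2630366044232408), np.float64(155.51282495011532)) (np.float64(0.26652634979757733), np.float64(155.22915470836753))
mark (np.float64(-0.49670000036223905), np.float64(48.55711089225988))
baryaw 0.3969613442121977
```

```bash
python3 -m crank '[[[0,0,-0.14],[0.035,-0.002,0.02],0.045],[[0,0,-0.28],[0.0735,-0.0045,0.04],0.045],[[0,0,-0.42],[0.0735,-0.0045,0.05],0.045],[[0,0,-0.497],[0.0735,-0.0045,0.06],0.045],[[0,0,-0.497],[0.0735,-0.0045,0.06],0.045],[[0,0,-0.497],[0.0735,-0.0045,0.06],0.045],[[0,0,-0.497],[0.0735,-0.0045,0.06],0.045]]' 12
python3 - <<'E'
from h import *
go([581.2,253.7,108],.43)
E
```

```text
t: 10.15
eef_pos: [582.7, 253.8, 157.4]
eef_rot: [3.142, -0.0, 0.428]
force: [-0.6, 0.5, 0.2]
width: 0.51
gripper_force: 0.0
at [582.7 253.8 157.4] [ 3.142 -0.     0.428] t 10.15 go [-0.0014 -0.0005  0.0494] [ 0.    -0.    -0.002] [-1.00e-03 -0.00e+00  3.14e+00]
```

```bash
python3 -m crank '[[[0,0,0],[-0.001,-0.0005,0.03],0.045],[[0,0,0],[-0.001,-0.0005,0.049],0.045],[[0,0,0],[-0.001,-0.0005,0.049],0.045],[[0,0,0],[-0.001,-0.0005,0.049],0.01],[[0,0,0],[-0.001,-0.0005,0.049],0.0],[[0,0,0],[-0.001,-0.0005,0.049],0.0],[[0,0,0],[-0.001,-0.0005,0.049],0.0],[[0,0,0],[-0.001,-0.0005,0.049],0.0]]' 12
python3 -m crank '[[[0,0,0.14],[0,0,0],0.0],[[0,0,0.28],[0,0,0],0.0],[[0,0,0.42],[0,0,0],0.0],[[0,0,0.56],[0,0,0],0.0],[[0,0,0.7],[0,0,0],0.0],[[0,0,0.84],[0,0,0],0.0],[[0,0,0.98],[0,0,0],0.0],[[0,0,1.12],[0,0,0],0.0]]' 12
python3 -m crank '[[[0,0,0.07],[0,0,0],0.0],[[0,0,0.115],[0,0,0],0.0],[[0,0,0.115],[0,0,0],0.0],[[0,0,0.115],[0,0,0],0.0]]' 12
```

```text
t: 10.95
eef_pos: [582.4, 253.6, 108.8]
eef_rot: [3.141, -0.001, 0.429]
force: [-0.3, -0.2, 4.2]
width: 0.154
gripper_force: 12.0
t: 11.75
eef_pos: [582.3, 253.0, 108.8]
eef_rot: [-3.141, -0.001, -0.697]
force: [-0.7, -1.5, 4.2]
width: 0.159
gripper_force: 12.0
t: 12.15
eef_pos: [582.3, 252.9, 108.8]
eef_rot: [-3.141, -0.001, -0.807]
force: [-0.4, -2.5, 5.0]
width: 0.161
gripper_force: 12.0
```

```bash
python3 -m crank '[[[0,0,0],[0,0,0],0.03],[[0,0,0],[0,0,0],0.05],[[0,0,0],[0,0,0],0.05],[[0,0,0],[0,0,-0.03],0.05],[[0,0,0],[0,0,-0.07],0.06],[[0,0,-0.1],[-0.01,0.01,-0.107],0.088],[[0,0,-0.24],[-0.03,0.03,-0.107],0.088],[[0,0,-0.38],[-0.052,0.0527,-0.107],0.088]]' 12
python3 -m crank '[[[0,0,-0.14],[0,0,0],0.088],[[0,0,-0.28],[0,0,0],0.088],[[0,0,-0.36],[0,0,0],0.088],[[0,0,-0.36],[0,0,0],0.088],[[0,0,-0.36],[0,0,0],0.088]]' 12
python3 - <<'E'
from h import *
s=snapshot("wrist"); im=s["image"]; cv2.imwrite("pics/w5.png",im[:,:,::-1]); cv2.imwrite("pics/w5c.png",cv2.resize(im[20:240,180:440,::-1],None,fx=2.7,fy=2.7,interpolation=2)); 
for b in blobs(s,(0,130,80),(8,255,255),60): print(b[:3],pt(s,[b[0]],71).round(1))
go([508,254,216])
E
```

```text
t: 12.95
eef_pos: [508.3, 254.9, 216.2]
eef_rot: [-3.139, -0.003, -0.421]
force: [0.5, -0.2, -1.0]
width: 0.863
gripper_force: 0.0
t: 13.45
eef_pos: [507.8, 254.5, 214.8]
eef_rot: [-3.142, 0.0, -0.068]
force: [0.0, 0.0, -0.5]
width: 0.999
gripper_force: 0.0
(array([251.6, 193.3]), np.int32(257), array([240, 180,  26,  27], dtype=int32)) [[538. 299.  71.]]
(array([245.8, 324.5]), np.int32(1298), array([226, 305,  41,  40], dtype=int32)) [[436.  315.2  71. ]]
at [507.8 254.6 214.8] [ 3.141  0.    -0.068] t 13.5 go [ 0.0002  0.0006 -0.0012]
```

View pics/w5c.png

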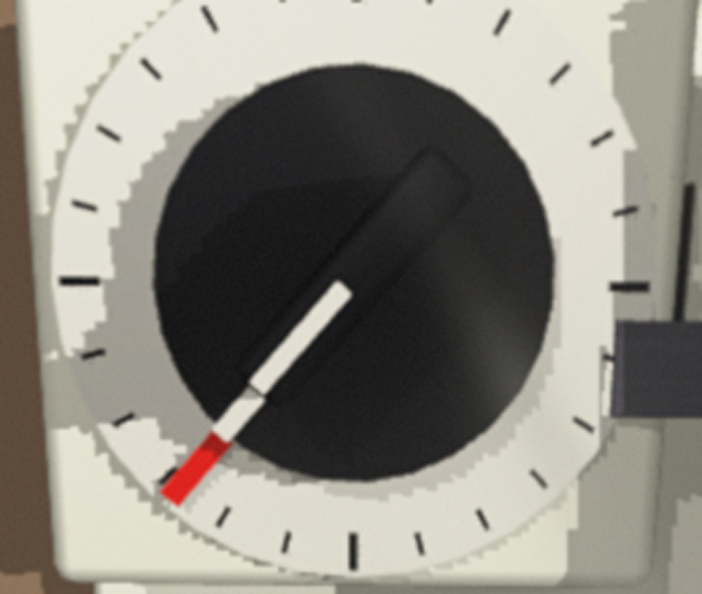

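The crop shows the white mark's end at crop (218,438), meeting the needle's inner end at (217,440). Below is a numerical check of the two bearings.

Run:
```python
from h import *
s=snapshot("wrist"); f=lambda x,y:(180+x/2.7,20+y/2.7)
c=np.array([581.2,253.7])
hsv=cv2.cvtColor(s["image"],cv2.COLOR_RGB2HSV)
m=((hsv[:,:,2]>130)&(hsv[:,:,1]<60)).astype(np.uint8); k=np.zeros_like(m); x,y=map(int,f(238,415)); k[y-8:y+9,x-9:x+10]=1
e=np.argwhere((m*k)>0)[:,::-1]
def br(p): d=p[:2]-c; return -(np.arctan2(d[1],d[0])-np.pi+.069)%(2*np.pi), np.hypot(*d)
for q in [(218,438),(240,414)]: print("mark",br(pt(s,[f(*q)],85)[0]))
b=max(blobs(s,(0,130,80),(8,255,255),60,(200,150,300,230)),key=lambda b:b[1]); print("needle",br(pt(s,[b[0]],71)[0]))
print("disc check",pt(s,[f(154,272),f(554,272),f(355,64),f(355,482)],85).round(1))
```

```text
mark (np.float64(0.7398637063741851), np.float64(49.60598169487587))
mark (np.float64(0.7353178282167008), np.float64(41.476478148305716))
needle (np.float64(0.7413518231469416), np.float64(62.647722059583884))
disc check [[587.1 300.6  85. ]
 [580.6 206.   85. ]
 [628.7 249.8  85. ]
 [533.7 256.6  85. ]]
```

The mark matches the needle to within 0.01 rad. On to the yellow pepper.

```bash
python3 -m crank '[[[0,0,0],[-0.004,0.05,0],0.088],[[0,0,0],[-0.007,0.1,0],0.088],[[0,0,0],[-0.011,0.15,0],0.088],[[0,0,0],[-0.014,0.2,0],0.088],[[0,0,0],[-0.018,0.25,0],0.088],[[0,0,0],[-0.021,0.3,0],0.088],[[0,0,0],[-0.025,0.35,0],0.088],[[0,0,0],[-0.028,0.4,0],0.088]]' 25
python3 -m crank '[[[0,0,0],[-0.004,0.044,0],0.088],[[0,0,0],[-0.004,0.044,0],0.088],[[0,0,0],[-0.004,0.044,0],0.088]]' 25
python3 - <<'E'
from h import *
t=snapshot("top")
print([ (b[0],b[1]) for b in blobs(t,(0,150,80),(8,255,255))], [(b[0],b[1]) for b in blobs(t,(15,170,120),(32,255,255))])
s=snapshot("wrist"); im=s["image"]; cv2.imwrite("pics/w6.png",im[:,:,::-1]); go([446,-187,215])
for n,lo,hi in (("y",(15,150,90),(32,255,255)),("stem",(40,100,30),(80,255,255))):
  for b in blobs(s,lo,hi,60): print(n,b[:3],pt(s,[b[0]],50 if n=="y" else 72).round(1))
E
```

```text
t: 14.35
eef_pos: [453.1, -143.6, 215.0]
eef_rot: [3.141, -0.0, -0.067]
force: [1.1, 0.3, 0.2]
width: 0.998
gripper_force: 0.0
t: 14.65
eef_pos: [446.4, -186.3, 214.9]
eef_rot: [3.141, -0.0, -0.07]
force: [0.1, 0.8, 0.0]
width: 0.994
gripper_force: 0.0
[(array([436.4, 191.5]), np.int32(317)), (array([201.2, 286. ]), np.int32(68)), (array([459.6, 293. ]), np.int32(61))] []
at [ 447.1 -183.8  214.9] [-3.141 -0.    -0.064] t 14.75 go [-0.0009  0.0033 -0.0001]
y (array([323. , 220.5]), np.int32(4548), array([282, 180,  84,  85], dtype=int32)) [[ 449.2 -189.3   50. ]]
y (array([ 54.1, 363.1]), np.int32(1328), array([ 38, 332,  47,  72], dtype=int32)) [[337.6  52.8  50. ]]
y (array([588.1, 373.2]), np.int32(455), array([576, 338,  20,  69], dtype=int32)) [[ 296.5 -413.7   50. ]]
stem (array([323.4, 228.2]), np.int32(569), array([310, 215,  28,  27], dtype=int32)) [[ 448.4 -189.2   72. ]]
stem (array([561.4, 233.6]), np.int32(624), array([545, 220,  33,  28], dtype=int32)) [[ 432.9 -362.3   72. ]]
stem (array([343. , 394.9]), np.int32(159), array([332, 391,  22,  11], dtype=int32)) [[ 306.3 -196.6   72. ]]
```

View pics/w6.png

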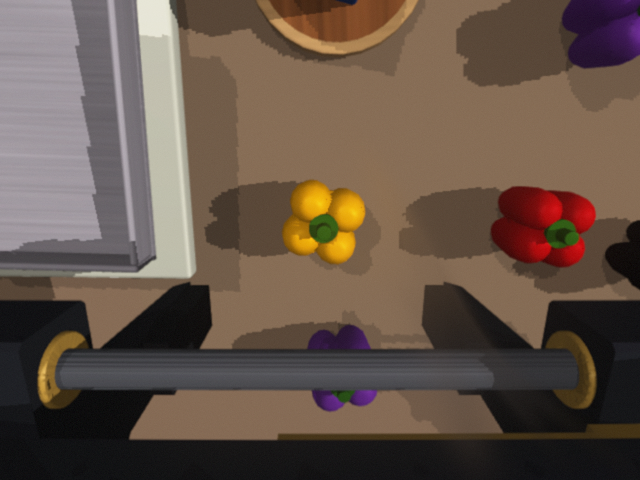

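The wrist view shows the yellow pepper at (323,225), its stem at world (448,-189), turned about 14° clockwise. Red is at (545,225), black at (630,250), and purple at (343,370) and (610,25). Only yellow and red are wanted, since purple and black are ruled out.

```bash
python3 -m crank '[[[0,0,0.12],[0.002,0.004,0.045],0.088],[[0,0,0.245],[0.002,0.004,0.09],0.088],[[0,0,0.245],[0.002,0.004,0.13],0.088],[[0,0,0.245],[0.002,0.004,0.16],0.088],[[0,0,0.245],[0.002,0.004,0.177],0.088],[[0,0,0.245],[0.002,0.004,0.177],0.088],[[0,0,0.245],[0.002,0.004,0.177],0.05],[[0,0,0.245],[0.002,0.004,0.177],0.04]]' 30
python3 -m crank '[[[0,0,0],[0,0,0],0.04],[[0,0,0],[0,0,0],0.04],[[0,0,0],[0,0,-0.04],0.04],[[0,0,0],[0,0,-0.09],0.04],[[0,0,0],[0,0,-0.14],0.04],[[0,0,0],[0,0,-0.18],0.04],[[0,0,0],[0,0,-0.18],0.04]]' 30
python3 - <<'E'
from h import *
Rz=R.from_euler('z',-.09); 
for y in (42,-42): p=np.array([540.2,33.2,0])+Rz.apply([0,y,0]); print(p.round(1)); go([p[0],p[1],215],-.09); go([p[0],p[1],215],-.09+np.pi/2)
E
```

```text
t: 15.55
eef_pos: [449.3, -188.9, 39.0]
eef_rot: [-3.141, -0.002, -0.31]
force: [-0.1, 0.2, -0.2]
width: 0.844
gripper_force: 0.0
t: 16.25
eef_pos: [450.9, -190.7, 223.0]
eef_rot: [3.141, -0.011, -0.312]
force: [1.3, -0.6, -2.1]
width: 0.679
gripper_force: 29.9
[544.  75.   0.]
at [ 450.9 -190.7  223. ] [ 3.141 -0.011 -0.312] t 16.25 go [ 0.0069 -0.2814  0.008 ] [ 0.001 -0.011 -0.222] [-1.60e-02 -2.00e-03  2.92e+00]
at [ 450.9 -190.7  223. ] [ 3.141 -0.011 -0.312] t 16.25 go [ 0.0069 -0.2814  0.008 ] [ 0.01  -0.008 -1.793] [-0.007 -0.009  1.349]
[536.4  -8.6   0. ]
at [ 450.9 -190.7  223. ] [ 3.141 -0.011 -0.312] t 16.25 go [ 0.0254 -0.1995  0.0082] [ 0.001 -0.011 -0.222] [-1.60e-02 -2.00e-03  2.92e+00]
at [ 450.9 -190.7  223. ] [ 3.141 -0.011 -0.312] t 16.25 go [ 0.0254 -0.1995  0.0082] [ 0.01  -0.008 -1.793] [-0.007 -0.009  1.349]
```

```bash
python3 -m crank '[[[0,0,-0.05],[0.01,-0.044,0],0.04],[[0,0,-0.12],[0.02,-0.088,0],0.04],[[0,0,-0.18],[0.03,-0.132,0],0.04],[[0,0,-0.222],[0.04,-0.176,0],0.04],[[0,0,-0.222],[0.05,-0.22,0],0.04],[[0,0,-0.222],[0.057,-0.25,0],0.04],[[0,0,-0.222],[0.057,-0.25,0],0.04],[[0,0,-0.222],[0.057,-0.25,0],0.04]]' 30
python3 - <<'E'
from h import *
go([582,29.4,124],-.09); print(get_obs()["width"])
s=snapshot("wrist"); im=s["image"]; cv2.imwrite("pics/w7.png",im[:,:,::-1])
print(proj(s,[[582,29.4,100]]))
E
```

```text
t: 17.05
eef_pos: [578.2, 31.4, 216.7]
eef_rot: [3.141, 0.002, -0.088]
force: [-0.6, -1.5, -2.6]
width: 0.679
gripper_force: 29.9
at [578.2  31.4 216.7] [ 3.141e+00  2.000e-03 -8.800e-02] t 17.05 go [0.0042 0.0016 0.0927] [0.001 0.002 0.002] [-4.000e-03  1.000e-03 -3.139e+00]
0.6791154432577207
[[319.60836979 234.31497943]]
```

View pics/w7.png

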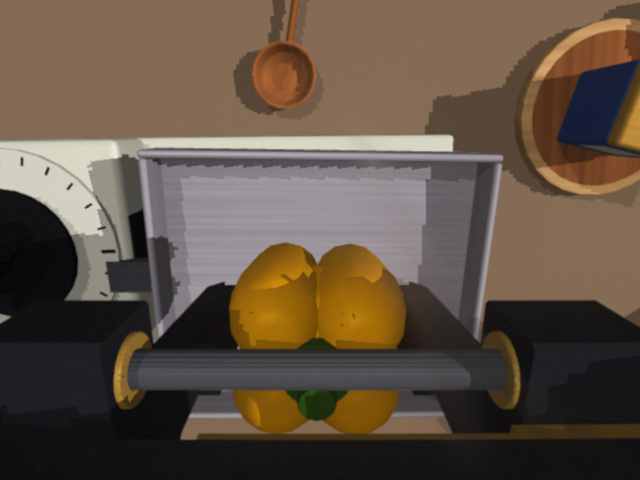

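The wrist view shows the yellow pepper held at (318,340). It is centred between the tray walls at x=140 and x=500, inside the far rim at y=155.

```bash
python3 -m crank '[[[0,0,0],[0.003,0.001,0.04],0.04],[[0,0,0],[0.003,0.001,0.07],0.04],[[0,0,0],[0.003,0.001,0.085],0.04],[[0,0,0],[0.003,0.001,0.092],0.04],[[0,0,0],[0.003,0.001,0.092],0.04],[[0,0,0],[0.003,0.001,0.092],0.04]]' 30
python3 -m crank '[[[0,0,0],[0,0,0],0.065],[[0,0,0],[0,0,0],0.075],[[0,0,0],[0,0,0],0.08],[[0,0,0],[0,0,-0.02],0.082],[[0,0,0],[0,0,-0.06],0.082],[[0,0,0],[0,0,-0.1],0.082],[[0,0,0],[0,0,-0.1],0.082]]' 30
python3 - <<'E'
from h import *
t=snapshot("top")
for b in blobs(t,(15,170,100),(32,255,255),60,(240,180,360,320)): print("y",b[:3],pt(t,[b[0]],140).round(1))
for b in blobs(t,(0,150,80),(8,255,255)): print("r",b[:3],pt(t,[b[0]],60).round(1))
go([432,-362,215])
E
```

```text
t: 17.7
eef_pos: [582.4, 29.0, 126.7]
eef_rot: [3.141, -0.001, -0.09]
force: [-0.0, -0.2, -2.1]
width: 0.681
gripper_force: 29.9
t: 18.4
eef_pos: [585.7, 29.9, 231.5]
eef_rot: [-3.14, -0.011, -0.09]
force: [1.1, 0.3, 0.1]
width: 0.93
gripper_force: 0.0
r (array([436.5, 191.6]), np.int32(316), array([426, 182,  21,  21], dtype=int32)) [[ 710.2 -339.    60. ]]
r (array([450.6, 291.4]), np.int32(357), array([439, 281,  24,  22], dtype=int32)) [[ 430.6 -360.5   60. ]]
r (array([201.1, 286. ]), np.int32(67), array([197, 282,   9,   9], dtype=int32)) [[462.7 320.3  60. ]]
at [584.   29.9 228.9] [-3.14  -0.007 -0.089] t 18.45 go [-0.1165  0.4039  0.0127]
```

```bash
python3 -m crank '[[[0,0,0],[-0.013,0.045,0],0.088],[[0,0,0],[-0.026,0.091,0],0.088],[[0,0,0],[-0.039,0.137,0],0.088],[[0,0,0],[-0.053,0.183,0],0.088],[[0,0,0],[-0.066,0.229,0],0.088],[[0,0,0],[-0.079,0.275,0],0.088],[[0,0,0],[-0.092,0.32,0.005],0.088],[[0,0,0],[-0.105,0.365,0.013],0.088]]' 30
python3 -m crank '[[[0,0,0],[-0.0115,0.039,0],0.088],[[0,0,0],[-0.0115,0.039,0],0.088],[[0,0,0],[-0.0115,0.039,0],0.088],[[0,0,0],[-0.0115,0.039,0],0.088]]' 30
python3 - <<'E'
from h import *
s=snapshot("wrist"); im=s["image"]; cv2.imwrite("pics/w8.png",im[:,:,::-1]); go([432,-362,215])
for b in blobs(s,(40,100,30),(80,255,255),60): print("stem",b[:3],pt(s,[b[0]],72).round(1))
for b in blobs(s,(0,150,60),(8,255,255),100): print("red",b[:3],pt(s,[b[0]],50).round(1))
E
```

```text
t: 19.25
eef_pos: [443.8, -325.7, 212.1]
eef_rot: [-3.141, 0.001, -0.089]
force: [0.8, 0.3, 0.6]
width: 0.998
gripper_force: 0.0
t: 19.65
eef_pos: [430.7, -360.3, 212.3]
eef_rot: [-3.14, 0.001, -0.087]
force: [-0.3, 1.1, 0.6]
width: 0.995
gripper_force: 0.0
at [ 431.  -360.1  212.5] [-3.14   0.    -0.086] t 19.7 go [ 0.0012  0.0018 -0.0025]
stem (array([382.3,   3.8]), np.int32(225), array([368,   0,  29,  11], dtype=int32)) [[ 572.3 -412.8   72. ]]
stem (array([325.7, 228. ]), np.int32(603), array([312, 214,  28,  29], dtype=int32)) [[ 432.7 -366.4   72. ]]
stem (array([476.2, 266.1]), np.int32(750), array([461, 252,  31,  29], dtype=int32)) [[ 394.3 -474.6   72. ]]
red (array([325.2, 220.2]), np.int32(4506), array([286, 181,  80,  82], dtype=int32)) [[ 433.5 -366.5   50. ]]
```

View pics/w8.png

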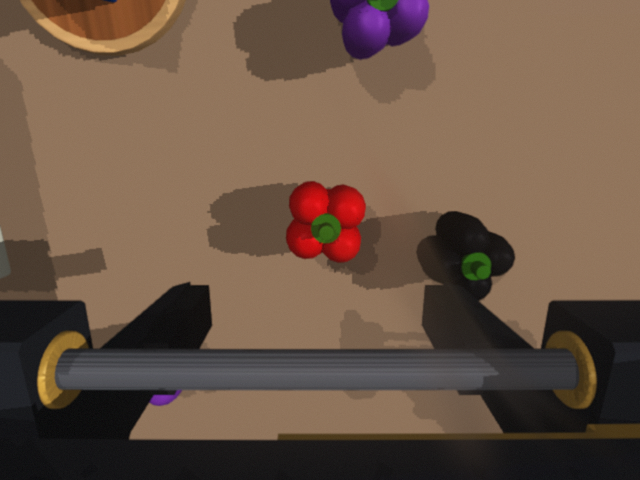

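The wrist view shows the red pepper at (325,222), world (433,-366), turned about 7° clockwise. The black look-alike at (475,255) is clear of the right finger.

```bash
python3 -m crank '[[[0,0,0.1],[0.002,0.005,0.045],0.083],[[0,0,0.12],[0.002,0.005,0.09],0.083],[[0,0,0.12],[0.002,0.005,0.13],0.083],[[0,0,0.12],[0.002,0.005,0.16],0.083],[[0,0,0.12],[0.002,0.005,0.174],0.083],[[0,0,0.12],[0.002,0.005,0.174],0.083],[[0,0,0.12],[0.002,0.005,0.174],0.05],[[0,0,0.12],[0.002,0.005,0.174],0.04]]' 30
python3 -m crank '[[[0,0,0],[0,0,0],0.04],[[0,0,0],[0,0,0],0.04],[[0,0,0],[0,0,-0.04],0.04],[[0,0,0],[0,0,-0.09],0.04],[[0,0,0],[0,0,-0.14],0.04],[[0,0,0],[0,0,-0.185],0.04],[[0,0,0],[0,0,-0.185],0.04]]' 30
python3 - <<'E'
from h import *
go([498.4,37,220],-.09)
t=snapshot("top"); print([(b[0],b[1],pt(t,[b[0]],140).round(1)) for b in blobs(t,(15,150,90),(32,255,255),60,(240,180,360,320))])
E
```

```text
t: 20.5
eef_pos: [432.7, -367.9, 40.6]
eef_rot: [3.14, -0.003, -0.209]
force: [-0.8, -0.7, -0.2]
width: 0.784
gripper_force: 0.0
t: 21.2
eef_pos: [434.4, -369.9, 230.4]
eef_rot: [3.136, -0.012, -0.21]
force: [0.2, 0.2, -1.5]
width: 0.678
gripper_force: 30.0
at [ 434.4 -369.9  230.4] [ 3.136 -0.012 -0.21 ] t 21.2 go [-0.0223 -0.4114  0.0078] [ 0.006 -0.012 -0.12 ] [-0.017 -0.01   3.022]
[(array([305.8, 236.7]), np.int32(256), array([[579.1,  27.6, 140. ]]))]
```

```bash
python3 -m crank '[[[0,0,-0.04],[-0.002,-0.045,0],0.04],[[0,0,-0.08],[-0.005,-0.093,0],0.04],[[0,0,-0.12],[-0.008,-0.141,0],0.04],[[0,0,-0.12],[-0.01,-0.189,0],0.04],[[0,0,-0.12],[-0.013,-0.237,0],0.04],[[0,0,-0.12],[-0.015,-0.285,0],0.04],[[0,0,-0.12],[-0.018,-0.333,0],0.04],[[0,0,-0.12],[-0.02,-0.375,0],0.04]]' 30
python3 -m crank '[[[0,0,0],[0.001,-0.03,0],0.04],[[0,0,0],[0.002,-0.036,0],0.04],[[0,0,0],[0.002,-0.036,0],0.04],[[0,0,0],[0.002,-0.036,0],0.04]]' 30
python3 - <<'E'
from h import *
go([498.4,37,125],-.09); print(get_obs()["width"])
E
```

```text
t: 22.05
eef_pos: [488.8, 6.3, 222.6]
eef_rot: [3.142, 0.003, -0.088]
force: [1.2, -0.3, -1.1]
width: 0.679
gripper_force: 30.0
t: 22.45
eef_pos: [494.4, 37.5, 223.2]
eef_rot: [3.14, 0.002, -0.091]
force: [-0.0, -0.2, -1.2]
width: 0.678
gripper_force: 30.0
at [494.4  37.5 223.2] [ 3.14e+00  2.00e-03 -9.10e-02] t 22.45 go [ 0.0042 -0.      0.0982] [ 0.002  0.002 -0.001] [ 3.00e-03 -3.00e-03  3.14e+00]
0.6778113840702118
```

```bash
python3 -m crank '[[[0,0,0],[0.003,0,0.04],0.04],[[0,0,0],[0.003,0,0.07],0.04],[[0,0,0],[0.003,0,0.09],0.04],[[0,0,0],[0.003,0,0.097],0.04],[[0,0,0],[0.003,0,0.097],0.04],[[0,0,0],[0.003,0,0.097],0.04]]' 30
python3 -m crank '[[[0,0,0],[0,0,0],0.065],[[0,0,0],[0,0,0],0.075],[[0,0,0],[0,0,0],0.08],[[0,0,0],[0,0,-0.02],0.082],[[0,0,0],[0,0,-0.06],0.082],[[0,0,0],[0,0,-0.1],0.082],[[0,0,0],[0,0,-0.1],0.06],[[0,0,0],[0,0,-0.1],0.0]]' 30
python3 -m crank '[[[0,0,0],[0,0,0],0.0],[[0,0,0],[0,0,-0.02],0.0],[[0,0,0],[-0.03,0,-0.06],0.0],[[0,0,0],[-0.07,0,-0.06],0.0],[[0,0,0],[-0.07,0,-0.06],0.0],[[0,0,0],[-0.07,0,-0.06],0.0]]' 10
python3 - <<'E'
from h import *
t=snapshot("top"); r=(240,180,360,330)
print([(b[0],b[1],pt(t,[b[0]],135).round(1)) for b in blobs(t,(15,150,90),(32,255,255),60,r)+blobs(t,(0,150,60),(8,255,255),40,r)])
print("ball",[(b[0],pt(t,[b[0]],117)) for b in blobs(t,(0,130,80),(8,255,255),20,(180,260,240,310))])
s=snapshot("wrist"); cv2.imwrite("pics/w9.png",s["image"][:,:,::-1]); go([459,340,215],-.069)
E
```

```text
t: 23.05
eef_pos: [498.6, 38.2, 127.6]
eef_rot: [3.141, -0.001, -0.091]
force: [-0.5, 0.5, -1.4]
width: 0.678
gripper_force: 30.0
t: 23.85
eef_pos: [498.6, 39.2, 227.9]
eef_rot: [-3.141, -0.003, -0.089]
force: [0.0, 0.2, -0.0]
width: 0.772
gripper_force: 0.0
t: 24.45
eef_pos: [427.4, 45.3, 286.2]
eef_rot: [3.141, 0.002, -0.089]
force: [0.4, -0.5, -0.2]
width: 0.232
gripper_force: 0.0
[(array([305.6, 237.6]), np.int32(326), array([[577.6,  28.3, 135. ]])), (array([311.1, 266.2]), np.int32(58), array([[503.2,  15.8, 135. ]]))]
ball [(array([201.2, 285.9]), array([[460.02440908, 304.56340689, 117.        ]]))]
at [429.1  45.3 286.2] [ 3.141  0.    -0.089] t 24.55 go [ 0.0036 -0.2962  0.0711] [ 0.    0.   -0.02] [ 1.000e-03 -1.000e-03  3.121e+00]
```

View pics/w9.png

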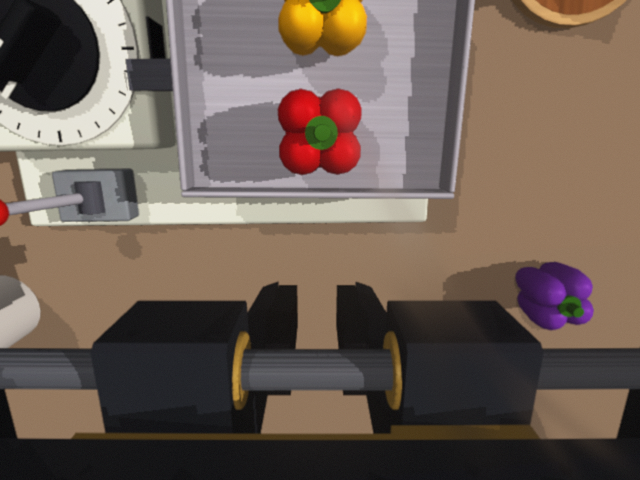

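The wrist view shows both peppers standing in the tray, red at (320,132) and yellow at (322,20). The tray is still square on the pan, and the lever ball is at (0,212) on the free side.

```bash
python3 -m crank '[[[0,0,0],[0.0,-0.045,0],0.0],[[0,0,0],[0.001,-0.09,0],0.0],[[0,0,0],[0.001,-0.135,0],0.0],[[0,0,0],[0.002,-0.18,0],0.0],[[0,0,0],[0.002,-0.225,0.02],0.0],[[0,0,-0.02],[0.003,-0.265,0.04],0.0],[[0,0,-0.02],[0.003,-0.306,0.07],0.0],[[0,0,-0.02],[0.003,-0.306,0.09],0.0]]' 10
python3 -m crank '[[[0,0,0],[0,0,0],0.0],[[0,0,0],[0,0,0],0.0],[[0,0,0],[0,0,0],0.0],[[0,0,0],[0,0,0],0.0],[[0,0,0],[0,0,0],0.0],[[0,0,0],[0,0,0],0.0],[[0,0,0],[0,0,0],0.0],[[0,0,0],[0,0,0],0.0]]' 10
python3 -m crank '[[[0,0,0],[0,0,0],0.0],[[0,0,0],[0,0,0],0.0],[[0,0,0],[0,0,0],0.0],[[0,0,0],[0,0,0],0.0],[[0,0,0],[0,0,0],0.0],[[0,0,0],[0,0,0],0.0],[[0,0,0],[0,0,0],0.0],[[0,0,0],[0,0,0],0.0]]' 10
python3 - <<'E'
from h import *
s=snapshot("wrist"); t=snapshot("top"); print("ball",[(b[0],b[2],pt(s,[b[0]],117)) for b in blobs(s,(0,150,60),(8,255,255),300)])
print("mug",pt(t,[(165,335)],90)); go([460,350,122],-.075)
E
```

```text
t: 25.35
eef_pos: [457.8, 357.4, 193.8]
eef_rot: [-3.137, 0.001, -0.061]
force: [-0.9, -0.2, -0.2]
width: 0.004
gripper_force: 0.0
t: 26.15
eef_pos: [458.6, 349.8, 197.1]
eef_rot: [-3.141, -0.0, -0.069]
force: [0.2, 0.0, 0.1]
width: 0.003
gripper_force: 0.0
t: 26.95
eef_pos: [458.7, 349.8, 196.9]
eef_rot: [3.142, -0.0, -0.069]
force: [0.5, -0.3, -1.1]
width: 0.004
gripper_force: 0.0
ball [(array([369.7,  63.8]), array([350,  54,  42,  22], dtype=int32), array([[558.28197693, 316.79848538, 117.        ]])), (array([398.3, 250.9]), array([376, 230,  46,  43], dtype=int32), array([[459.71824155, 303.89250052, 117.        ]]))]
mug [[332.7588753  409.54442255  90.        ]]
at [458.6 349.8 196.9] [ 3.142 -0.    -0.069] t 27.05 go [ 0.0013 -0.0003  0.0749] [ 0.    -0.     0.006] [ 0.     0.    -3.136]
```

```bash
python3 -m crank '[[[0,0,0],[0.001,0,0.04],0.0],[[0,0,0],[0.001,0,0.075],0.0],[[0,0,0],[0.001,0,0.075],0.0],[[0,0,0],[0.001,0.025,0.075],0.0],[[0,0,0],[0.001,0.045,0.075],0.0],[[0,0,0],[0.001,0.065,0.075],0.0],[[0,0,0],[0.001,0.08,0.075],0.0],[[0,0,0],[0.001,0.095,0.075],0.0]]' 10
python3 -m crank '[[[0,0,0],[0,0.005,0],0.0],[[0,0,0],[0,0.01,0],0.0],[[0,0,0],[0,0.01,0],0.0],[[0,0,0],[0,0.01,0],0.0]]' 10
```

```text
t: 27.85
eef_pos: [454.1, 256.0, 123.1]
eef_rot: [-3.138, -0.003, -0.068]
force: [0.7, 5.4, -3.2]
width: 0.007
gripper_force: 2.5
t: 28.25
eef_pos: [453.2, 249.7, 122.5]
eef_rot: [-3.135, -0.003, -0.065]
force: [0.4, 10.7, -0.6]
width: 0.005
gripper_force: 5.2
```

```bash
python3 -m crank '[[[0,0,0],[0,0.003,0],0.0],[[0,0,0],[0,0.006,0],0.0],[[0,0,0],[0,0.006,0],0.0],[[0,0,0],[0,0.006,0],0.0]]' 10
python3 -m crank '[[[0,0,0],[0,-0.03,0],0.0],[[0,0,0],[0,-0.045,-0.02],0.0],[[0,0,0],[0,-0.045,-0.06],0.0],[[0,0,0],[-0.03,-0.045,-0.1],0.0],[[0,0,0],[-0.05,-0.045,-0.13],0.0],[[0,0,0],[-0.05,-0.045,-0.13],0.0],[[0,0,0],[-0.05,-0.045,-0.13],0.0],[[0,0,0],[-0.05,-0.045,-0.13],0.0]]' 10
python3 - <<'E'
from h import *
t=snapshot("top"); s=snapshot("wrist")
for n,q in (("top",t),("wrist",s)): print(n,[(b[0],b[1],pt(q,[b[0]],117).round(1)) for b in blobs(q,(0,150,60),(8,255,255),20)])
cv2.imwrite("pics/t9.png",t["image"][:,:,::-1])
E
```

```text
t: 28.65
eef_pos: [453.2, 249.3, 122.7]
eef_rot: [-3.127, -0.005, -0.061]
force: [-0.6, 20.3, -2.9]
width: 0.004
gripper_force: 10.0
t: 29.45
eef_pos: [405.3, 286.2, 250.9]
eef_rot: [3.139, 0.001, -0.07]
force: [0.1, -0.5, 0.8]
width: 0.003
gripper_force: 0.0
top [(array([436.4, 191.6]), np.int32(318), array([[ 695.8, -323.6,  117. ]])), (array([304.1, 266.9]), np.int32(246), array([[503.4,  34.5, 117. ]])), (array([295.4, 274.2]), np.int32(82), array([[485. ,  57.5, 117. ]])), (array([232.1, 287.5]), np.int32(64), array([[454.2, 222.9, 117. ]]))]
wrist [(array([342.9,  61.4]), np.int32(267), array([[515.3, 262.1, 117. ]])), (array([635.3,  55.3]), np.int32(216), array([[506.9,  78.2, 117. ]])), (array([632. ,  95.1]), np.int32(485), array([[483.2,  76.9, 117. ]])), (array([407.1, 156.4]), np.int32(1146), array([[454.1, 222.5, 117. ]]))]
```

View pics/t9.png

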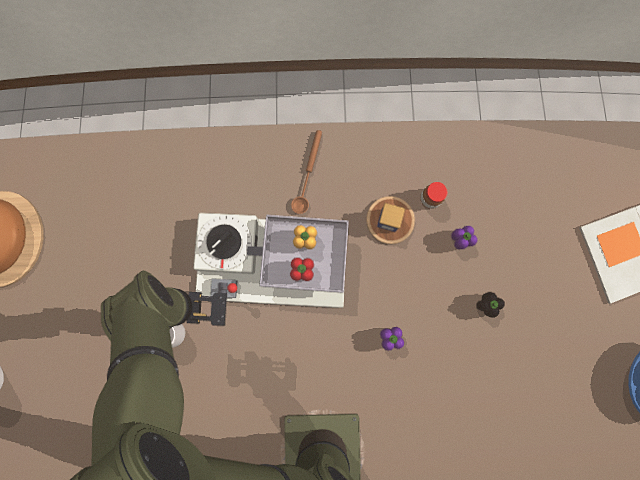

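The top view shows both peppers in the tray at (305,237) and (302,269), the tin on the board at (391,217), and the ball back at the locked spot (232,287). A blue object at (637,382) was hidden behind the arm at the start, so I'll check the side view for any pepper I missed before handing in.

Run:
```python
from h import *
s=snapshot("side"); cv2.imwrite("pics/s9.png",s["image"][:,:,::-1])
for n,lo,hi in (("green",(40,90,40),(85,255,255)),("orange",(8,190,120),(16,255,255)),("yellow",(18,170,120),(32,255,255))): print(n,[(b[0],b[1]) for b in blobs(s,lo,hi,15)])
```

```text
green [(array([288.8, 220.9]), np.int32(15)), (array([427.2, 307.2]), np.int32(31)), (array([288.9, 312.2]), np.int32(30)), (array([393.6, 356. ]), np.int32(77))]
orange []
yellow [(array([307.6, 221.1]), np.int32(350))]
```

View pics/s9.png

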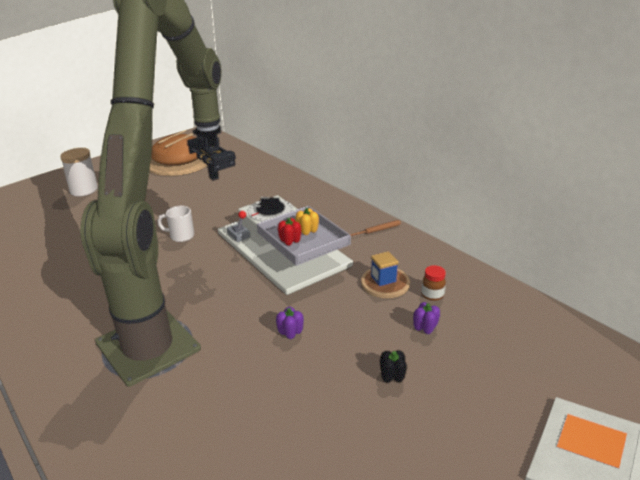

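The side view shows red (289,230) and yellow (307,221) in the tray, the tin on the board at (385,270), and the mug, jar and spoon in place. The only peppers left on the counter are the purple and black look-alikes.

```bash
python3 -c "
from plant import *
print(hand_in())"
```

```text
the job is handed in; nothing more can be done
None
```

I handed the job in; no verdict came back, but my last camera checks showed the tin on the board, the zero mark within about 0.01 rad of the needle when I set it, both peppers present (red and yellow) in the tray, and the lever back at its locked stop.

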